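# Tap the model shed square on its plot, then weight it down

### The arm

A 7-joint arm with a two-finger parallel gripper is mounted at the origin on the work surface. World frame = base frame: x ahead of the robot, y to its left, z up, the work surface at z = 0. Lengths are in mm, angles in rad, forces in N, time in s.
With the tool pointing down it reaches from about 400 to 925 mm from the base axis. Payload 4.1 kg.
Tool frame: the origin (TCP) lies at the very end of the fingers, on their centre line; the grasp point (between the pads) lies 19 mm behind it (robot.tcp_to_grasp is the z of the grasp point in the tool frame, in mm); z points along the fingers, y is the line along which they close (so a half turn about z gives the same grasp; the last joint's range is limited). The gripper opens to 85 mm and grips with 20 to 120 N. Pads are 22 mm wide; open, the fingers measure 114 mm over their backs; the gripper's body (76 mm by 85 mm) begins 54 mm behind the grasp point. The pads swing forward as they close: fully open they stand 13 mm farther back than shut.
Start: joints at [1.122, 0.398, 0.045, 1.537, -0.019, 1.207, -0.051], TCP at [222.799, -610.659, 231.347] pointing down, gripper open.
Joint ranges: [-2.82, 2.82], [-0.49, 2.23], [-1.37, 1.46], [0, 2.46], [-1.36, 4.5], [0.23, 2], [-2.94, 2.94]. Speed limits (rad/s): [2.57, 2.57, 3.14, 3.14, 3.14, 3.14, 3.14].

### API

Orientations are given as a unit quaternion [w, x, y, z].
In Python, from plant import readout, eyes, job, robot gives the robot as it stands.
- The arm moves only by the shell command python3 -m handwheel 'ROWS' [FORCE]. ROWS is JSON, a list of rows, each an object with "rot": the turn, a rotation vector about the tool's x, y, z in rad, a list of three; "dp": the shift along the tool's x, y, z in cm, a list of three; "claw": the closure in counts, from 0 (fully open) to 255 (shut). In form: [{"rot": [ax, ay, az], "dp": [tx, ty, tz], "claw": claw}, ...]. A call has 1 to 8 rows; each row shifts and turns the commanded pose from where the row before left it, along the tool's axes as they then stand; what a row does not reach is not made up. A row lasts 1/10 s, in which the tool goes at most 50 mm and 8.59 degrees, less where a joint would pass 70% of its speed; a pose out of reach is approached as far as the arm can. A call is refused whole if a number of a shift passes 5 or a number of a turn 0.15, either way. A call with a gripper value outside its range is refused whole. The fingers move at their own pace and stop on an object; FORCE is the grip in N (left out, the last holds). Time passes only in rows, so rows that do not move let the fingers close. It gives the time, the measured TCP pose, the force, the opening and the grip force at its end, in the units of the state.
- readout.observe(): the state, without advancing time (a new reading comes with each control period).
- eyes.get_image(name): name is "scene" or "top"; returns (picture, depth): 480x640x3 uint8, red, green, blue; 480x640 float32, mm along the optical axis (not along the pixel's ray), 0 where there is no reading.
- eyes.camera_params(name): a dict with "camera_matrix" (3x3 intrinsics, pixels), "R" (3x3) and "t" (3): a world point X has camera coordinates R X + t. Camera axes: x right, y down, z forward; pixel columns grow to the right and rows downward; lengths in mm; the calibration is good to about 2 mm. A picture is of the moment at which its call begins. camera_params takes no time and is no camera call.
- job.sign_off(): hands the job in; it is judged then, once.
The state is a dict: "t": time; "joints": joint angles; "qvel": joint speeds; "effort": joint torques, N m; "tool_pos": TCP position; "tcp_rot": TCP orientation; "contact_force": force on the tool from outside, world axes, zero at the start; "wrist_torque": the same for the moment, N m; "gripper_width": finger opening in mm; "finger_force": force on a finger pad.
Only numpy, scipy, OpenCV 4.12 (cv2) and the standard library are available. Lean on these libraries where they do the work, as an engineer would, in place of code of your own. Each camera call takes 0.05 s, during which the arm holds its last target. There are 200 camera calls.

### The job

The model shed stands askew on the baseboard. Without gripping or lifting it, tap it gently by turns on its two long sides, beginning with the door side that faces the robot and then the far side (and on its ends as needed), until it stands squarely centred inside the outline drawn on the board, and let go of it. Then set the steel block on the middle of its roof to hold it while the glue sets, without dropping the block or shifting the shed off its plot, and leave the paint tin, the wood offcut and the clamp on the board where they are.

Things in the scene. Friction and masses are not known exactly. Their poses are not given: they have to be found in the camera images.
- board: Fixed plywood baseboard, 240 (x) x 340 (y) x 12 mm thick, lying on the table. Origin: centre of its underside. Its own x axis points roughly away from the robot, y to the robot's left.
- plot (a point): Centre of the outline drawn on the board's top, on the top surface (12 mm above the table), axes as the board's. The outline is a dark rectangle drawn with 4 mm lines, flat, 104 mm (board x) by 192 mm (board y) inside its lines: an even 6 mm margin round the shed when that is centred; short tick lines outside it mark its two centre lines.
- shed: Loose closed plank box, flat dark roof with thin flat battens, plain walls: 92 (its x) x 180 (its y) x 55 mm high, about 0.35 kg; too wide to grip. Origin: centre of its underside, on the board. Its -x long side has the door and faces the robot; at the start it is turned 0.32 to 0.5 rad anticlockwise from the outline (left end nearer the robot). Tapped near an end it mostly turns.
- weight: Loose plain steel block, 44 x 44 x 40 mm high, about 0.6 kg, standing on the table left or right of the board. Origin: centre of its underside; x and y axes square to its sides.
- tin: Loose plain round metal paint tin, 48 mm across, 50 mm high, on the table on the other side of the board from the block; not to be disturbed. Origin: centre of its underside.
- clamp: Loose small plastic spring clamp lying on the board near its far left corner, about 75 x 40 x 18 mm; not to be disturbed. Origin: middle of its underside.
- offcut: Loose strip of wood, 18 x 55 x 10 mm, lying on the board near its near right corner; not to be disturbed. Origin: centre of its underside.
Things that resemble listed ones, but are neither listed nor needed, are in the scene too. What is meant by the shed is not yellow, and is the larger of those in its own colour.

How it is judged:
By the outcome, as a careful person would: the job done as asked, in the order asked, and still so for the second after the job is handed in, with the robot touching nothing.
It also fails if it takes over 72 s, if anything falls off the work surface, if the arm or the gripper's body presses on something with over 40 N, if the wrist force passes 120 N, or if a joint passes its speed limit or range.

## Working session

There is one attempt and no reset: what is moved stays moved. The work goes in short steps, Python scripts to look and compute and a shell command to move; the robot and the scene stay as the last step left them, time stands still between calls to the robot, and variables do not carry over. Pictures are saved under pics/ and viewed, at most 10 in all, crops included, and the job is handed in when it is done.

```bash
ls; mkdir -p pics; python3 - <<'E'
from plant import readout, eyes, job, robot
import cv2, numpy as np
s=readout.observe(); print(s)
for n in("top","scene"):
    im,d=eyes.get_image(n); cv2.imwrite(f"pics/{n}0.png",im[:,:,::-1]); np.save(f"pics/{n}0_d.npy",d)
    p=eyes.camera_params(n); print(n,p["camera_matrix"],p["R"],p["t"], -np.array(p["R"]).T@np.array(p["t"]))
E
```

```text
pics
{'t': 0.0, 'joints': array([ 1.12198512,  0.39919723,  0.04500298,  1.53784935, -0.0187201 ,
        1.20689678, -0.05068127]), 'qvel': array([-0.00274989, -0.00115907,  0.00029595,  0.00226063, -0.00154439,
        0.00073232,  0.00100634]), 'effort': array([ 4.89322356e-04, -4.75127113e+01,  1.36499003e+00, -2.54224670e+01,
        1.15814904e-02,  9.60901991e-03,  2.04391341e-06]), 'tool_pos': array([ 222.60087543, -610.03612594,  230.27307991]), 'tcp_rot': array([-9.39672079e-04,  9.84729227e-01,  1.74090262e-01, -2.18534941e-04]), 'contact_force': array([0.61679632, 0.14132668, 0.68025638]), 'wrist_torque': array([ 0.01412349, -0.00426212, -0.01029439]), 'finger_force': 0.0, 'gripper_width': 85.51631973576119}
top [[576.87200085   0.         323.87385088]
 [  0.         576.87200085 236.22636954]
 [  0.           0.           1.        ]] [[ 0.00199364 -0.99984615  0.01742688]
 [-0.98581554 -0.00488967 -0.16776116]
 [ 0.16782057 -0.01684523 -0.98567363]] [  -9.83352763  501.66287599 1032.99668735] [ 321.20857546   10.0220165  1102.52850563]
scene [[464.52597877   0.         316.22917406]
 [  0.         464.52597877 241.76529167]
 [  0.           0.           1.        ]] [[ 0.07577661  0.99707928 -0.0095293 ]
 [ 0.71950328 -0.06129271 -0.69177904]
 [-0.69034262  0.04556431 -0.72204637]] [ -48.52201259 -318.01605743 1302.2854267 ] [1131.51356815  -30.4495028   719.85123737]
```

View pics/top0.png

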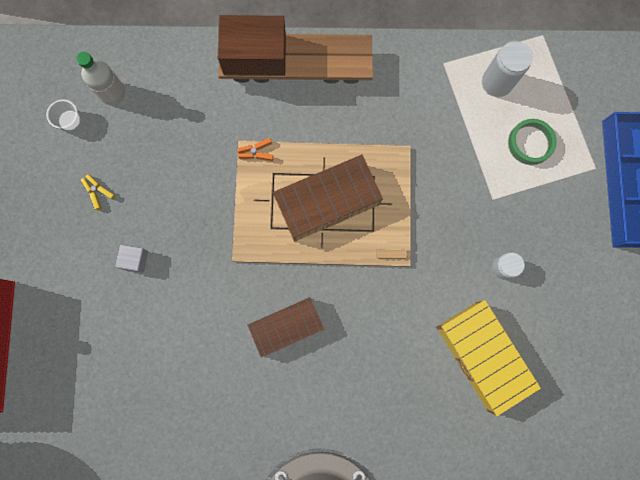

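View pics/scene0.png

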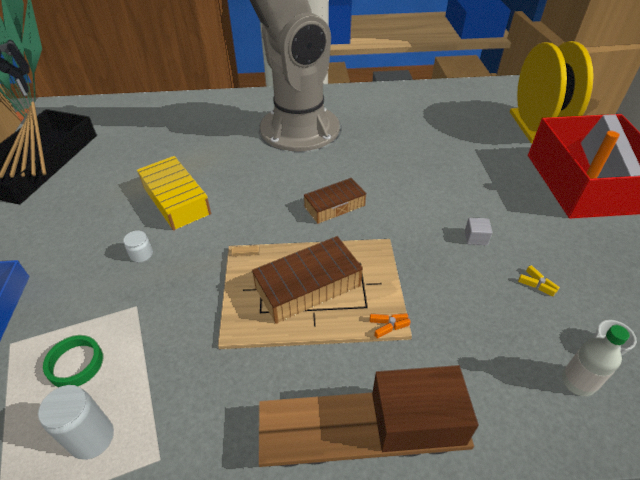

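Top view: the askew shed is at px (328,197) on the board, inside which the outline spans about (272,173)-(375,230). The block is at (131,257), the tin at (510,265), the orange clamp at (255,150) and the offcut at (392,254).

Candidates for the shed are the brown box on the board (328,197), the smaller brown box (286,327), the yellow box (490,358) and the brown wagon body (252,45). I take the one at (328,197): it isn't yellow, and it is the larger of the two sheds in that colour.

```bash
cat > h.py <<'E'
from plant import readout, eyes, job, robot
import cv2, numpy as np
def cloud(n="top"):
    im,d=eyes.get_image(n); p=eyes.camera_params(n)
    K,R,t=(np.array(p[k]) for k in("camera_matrix","R","t"))
    v,u=np.mgrid[:480,:640]
    c=np.stack([(u-K[0,2])/K[0,0]*d,(v-K[1,2])/K[1,1]*d,d],-1)
    W=(c-t)@R   # R^T(c-t)
    W[d==0]=np.nan
    return im,W
def ray(u,v,z,n="top"):
    p=eyes.camera_params(n); K,R,t=(np.array(p[k]) for k in("camera_matrix","R","t"))
    C=-R.T@t; d=R.T@np.linalg.solve(K,np.array([u,v,1.])); return (C+d*(z-C[2])/d[2])[:2]
def rect(m,z):
    m=cv2.morphologyEx(m.astype(np.uint8),cv2.MORPH_OPEN,np.ones((3,3)))
    cs,_=cv2.findContours(m,cv2.RETR_EXTERNAL,cv2.CHAIN_APPROX_NONE)
    c=max(cs,key=cv2.contourArea)[:,0]
    P=np.array([ray(u,v,z) for u,v in c],np.float32)
    (x,y),(w,h),a=cv2.minAreaRect(P)
    # long-side angle relative to +y axis, anticlockwise
    b=cv2.boxPoints(((x,y),(w,h),a)); e=[b[1]-b[0],b[2]-b[1]]; L=max(e,key=np.linalg.norm)
    if L[1]<0:L=-L
    return np.array([x,y]),sorted((w,h)),np.arctan2(-L[0],L[1]),b
def win(W,u0,u1,v0,v1,z0,z1):
    m=(W[...,2]>z0)&(W[...,2]<z1); k=np.zeros_like(m); k[v0:v1,u0:u1]=1; return m&k
E
cat > m.py <<'E'
from h import *
im,W=cloud()
for nm,w,z in(("shed",(240,410,140,262,58,80),67),("weight",(100,160,235,285,30,50),40),("tin",(485,540,240,290,40,60),50)):
    m=win(W,*w); c,s,a,b=rect(m,z); print(nm,c.round(1),np.round(s,1),round(float(a),3),np.nanmedian(W[m][:,2]).round(1)); print(b.round(0).tolist())
E
cat > o.py <<'E'
from h import *
im,W=cloud()
hsv=cv2.cvtColor(im,cv2.COLOR_RGB2HSV)
m=win(W,225,420,135,275,6,20)
c,s,a,b=rect(m,12);print("board",c.round(1),np.round(s,1),round(float(a),3))
k=(im.max(2)<70)&win(W,250,400,150,255,0,30)
cv2.imwrite("pics/dark.png",np.hstack([cv2.resize(im[120:290,210:440,::-1],None,fx=3,fy=3),])); cv2.imwrite("pics/dk.png",k*255)
v,u=np.nonzero(k);print(k.sum(),u.min(),u.max(),v.min(),v.max())
E
python3 m.py; python3 o.py
```

```text
shed [573.8 -13.9] [ 94.7 181.5] 0.417 65.3
[[494.0, 50.0], [567.0, -116.0], [654.0, -78.0], [580.0, 88.0]]
weight [460.3 351.6] [43.7 45.4] -0.161 37.6
[[435.0, 333.0], [478.0, 326.0], [485.0, 370.0], [442.0, 377.0]]
tin [ 449.3 -354.6] [42.7 43.2] 0.004 48.0
[[428.0, -333.0], [428.0, -376.0], [471.0, -376.0], [471.0, -333.0]]
board [573.5  -4.8] [240. 338.] -0.023
192 256 381 158 235[ WARN:0@1.028] global loadsave.cpp:1063 imwrite_ Unsupported depth image for selected encoder is fallbacked to CV_8U.
```

View pics/dark.png

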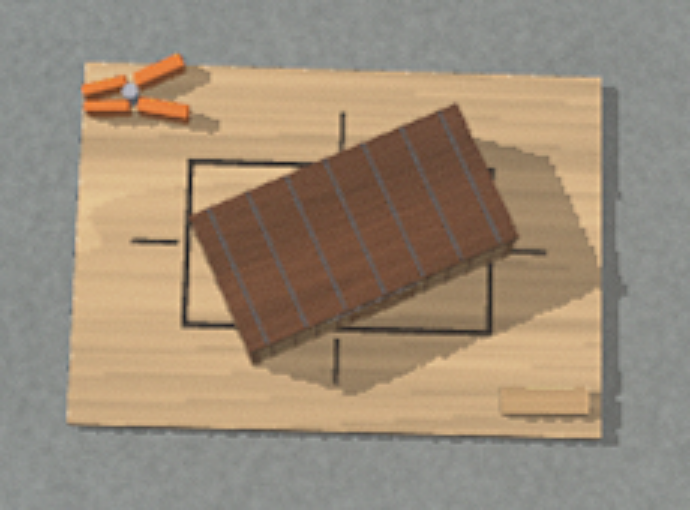

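The crop shows the large dark-roofed shed with 7 battens, which confirms the choice. The outline corners are at crop (190,160), (184,324) and (491,332). The ticks are at (155,240), (528,251), (342,131) and (336,362).

```bash
python3 - <<'E'
from h import *
P=lambda x,y: ray((x+.5)/3+210-.5,(y+.5)/3+120-.5,12)
TL,BL,BR=P(190,160.5),P(184.5,324),P(490.5,332)
L,R,T,B=P(155,240.5),P(528,251.5),P(342.5,131),P(336.5,362)
print(TL,BL,BR,"ctr diag",(TL+BR)/2,"size",np.linalg.norm(TL-BL),np.linalg.norm(BL-BR))
ang=lambda a,b:np.arctan2(-(a-b)[0],(a-b)[1])
print("ang",ang(BL,BR),ang(L,R),np.arctan2(*(T-B)[::-1]),"edge-x")
A=np.array([L-R,-(T-B)]).T; s=np.linalg.solve(A,T-R); print("tick ctr",R+s[0]*(L-R)); 
# ticks mean centers
print(L,R,T,B)
E
```

```text
[631.19749631  90.91059252] [523.04759929  92.61144233] [ 518.85431705 -103.45246499] ctr diag [575.02590668  -6.27093624] size 108.16327063974157 196.1087437431738
ang -0.021384063567453555 -0.02416724028765708 -0.023044610425243566 edge-x
tick ctr [574.83580657  -6.47264823]
[577.71301166 112.55810908] [ 571.88856641 -128.40077571] [651.80918498  -8.24678381] [498.88251532  -4.72202432]
```

```bash
cat > go.py <<'E'
# usage: go.py x y z [yaw]  -> shift in tool axes (cm) from the measured pose, and turn about tool z
import sys; from h import *; from scipy.spatial.transform import Rotation as Ro
s=readout.observe(); q=s["tcp_rot"]; M=Ro.from_quat(np.r_[q[1:],q[0]]).as_matrix()
yaw=np.arctan2(M[1,0],M[0,0]); x=[float(a) for a in sys.argv[1:]]
print("t",round(s["t"],2),"pos",s["tool_pos"].round(1),"yaw",yaw.round(3),"z",M[:,2].round(3),"F",s["contact_force"].round(1),"grip",round(s["gripper_width"],1))
if len(x)>=3: print("dp cm",(M.T@(np.array(x[:3])-s["tool_pos"])/10).round(2))
if len(x)>3: print("rz",round(yaw-x[3],3))
E
python3 go.py 475.9 17.1 120
```

```text
t 0.2 pos [ 222.7 -610.3  230.7] yaw 0.35 z [-0.     0.001 -1.   ] F [ 0.   0.1 -0.5] grip 85.0
dp cm [ 45.3  -50.24  11.12]
```

```bash
R='{"rot":[0,0,0],"dp":[2.83,-3.14,0.6],"claw":255}'
python3 -m handwheel '[{"rot":[0,0,0],"dp":[2.83,-3.14,0.6],"claw":255},{"rot":[0,0,0],"dp":[2.83,-3.14,0.6],"claw":255},{"rot":[0,0,0],"dp":[2.83,-3.14,0.6],"claw":255},{"rot":[0,0,0],"dp":[2.83,-3.14,0.6],"claw":255},{"rot":[0,0,0],"dp":[2.83,-3.14,0.6],"claw":255},{"rot":[0,0,0],"dp":[2.83,-3.14,0.6],"claw":255},{"rot":[0,0,0],"dp":[2.83,-3.14,0.6],"claw":255},{"rot":[0,0,0],"dp":[2.83,-3.14,0.6],"claw":255}]' 30
python3 -m handwheel '[{"rot":[0,0,0],"dp":[2.83,-3.14,0.6],"claw":255},{"rot":[0,0,0],"dp":[2.83,-3.14,0.6],"claw":255},{"rot":[0,0,0],"dp":[2.83,-3.14,0.6],"claw":255},{"rot":[0,0,0],"dp":[2.83,-3.14,0.6],"claw":255},{"rot":[0,0,0],"dp":[2.83,-3.14,0.6],"claw":255},{"rot":[0,0,0],"dp":[2.83,-3.14,0.6],"claw":255},{"rot":[0,0,0],"dp":[2.83,-3.14,0.6],"claw":255},{"rot":[0,0,0],"dp":[2.83,-3.14,0.6],"claw":255}]'
python3 go.py 475.9 17.1 35 0.4
```

```text
t: 1.0
tool_pos: [349.7, -295.4, 183.1]
tcp_rot: [0.0, 0.985, 0.174, 0.0]
contact_force: [1.2, -0.4, 0.1]
gripper_width: 0.0
finger_force: 0.0
t: 1.8
tool_pos: [476.4, 18.0, 135.2]
tcp_rot: [0.0, 0.985, 0.174, 0.0]
contact_force: [0.6, -0.1, 0.2]
gripper_width: -0.1
finger_force: 0.0
t 1.8 pos [476.4  18.  135.2] yaw 0.35 z [ 0.001 -0.    -1.   ] F [ 0.6 -0.1  0.2] grip -0.1
dp cm [-0.08  0.06 10.02]
rz -0.05
```

```bash
python3 -m handwheel '[{"rot":[0,0,-0.05],"dp":[0,0,3.4],"claw":255},{"rot":[0,0,0],"dp":[0,0,3.4],"claw":255},{"rot":[0,0,0],"dp":[0,0,3.2],"claw":255},{"rot":[0,0,0],"dp":[0.7,0,0],"claw":255},{"rot":[0,0,0],"dp":[0.7,0,0],"claw":255},{"rot":[0,0,0],"dp":[0.4,0,0],"claw":255},{"rot":[0,0,0],"dp":[0.4,0,0],"claw":255}]'
python3 -m handwheel '[{"rot":[0,0,0],"dp":[0.4,0,0],"claw":255},{"rot":[0,0,0],"dp":[0.4,0,0],"claw":255},{"rot":[0,0,0],"dp":[0.4,0,0],"claw":255},{"rot":[0,0,0],"dp":[0.4,0,0],"claw":255}]'
python3 m.py | grep -A1 shed
python3 - <<'E'
from h import *
im,W=cloud(); cv2.imwrite("pics/t1.png",im[:,:,::-1])
E
```

```text
t: 2.5
tool_pos: [497.4, 25.2, 36.9]
tcp_rot: [0.0, 0.98, 0.198, 0.001]
contact_force: [-3.0, -0.8, 1.8]
gripper_width: -0.2
finger_force: 1.3
t: 2.9
tool_pos: [511.0, 31.4, 35.4]
tcp_rot: [0.0, 0.98, 0.199, -0.0]
contact_force: [-2.8, -0.5, 1.6]
gripper_width: -0.3
finger_force: 1.4
shed [601.1 -66. ] [69.5 94.6] -1.257 65.3
[[545.0, -47.0], [567.0, -114.0], [657.0, -84.0], [635.0, -18.0]]
```

View pics/t1.png

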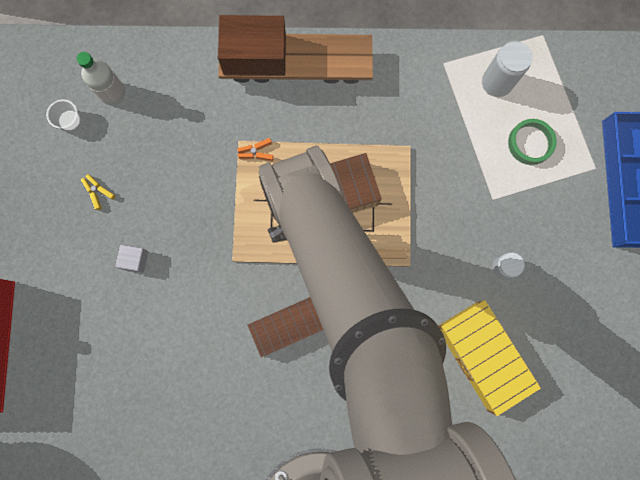

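```bash
python3 -m handwheel '[{"rot":[0,0,0],"dp":[-1.5,0,0],"claw":255},{"rot":[0,0,0],"dp":[-1.0,0,-3.5],"claw":255},{"rot":[0,0,0],"dp":[0,0,-4.5],"claw":255}]'
python3 go.py 680.5 -61 115 0.3
```

```text
t: 3.3
tool_pos: [485.5, 20.7, 114.2]
tcp_rot: [-0.0, 0.98, 0.198, -0.002]
contact_force: [1.5, -0.4, 0.2]
gripper_width: -0.1
finger_force: 0.0
t 3.3 pos [485.5  20.7 114.2] yaw 0.399 z [-0.005 -0.    -1.   ] F [ 1.5 -0.4  0.2] grip -0.1
dp cm [14.79 15.11 -0.17]
rz 0.099
```

```bash
python3 -m handwheel '[{"rot":[0,0,0],"dp":[2.96,3.02,0],"claw":255},{"rot":[0,0,0],"dp":[2.96,3.02,0],"claw":255},{"rot":[0,0,0],"dp":[2.96,3.02,0],"claw":255},{"rot":[0,0,0],"dp":[2.96,3.02,0],"claw":255},{"rot":[0,0,0],"dp":[2.96,3.02,0],"claw":255},{"rot":[0,0,0.1],"dp":[0,0,0],"claw":255},{"rot":[0,0,0],"dp":[0,0,0],"claw":255}]'
python3 go.py 680.5 -61 115 0.3
python3 - <<'E'
from h import *
im,W=cloud(); im2,W2=cloud("scene"); cv2.imwrite("pics/t2.png",np.hstack([im[120:300,200:440,::-1],im2[220:400,200:440,::-1]]))
np.save("pics/W2.npy",W2)
E
```

```text
t: 4.0
tool_pos: [684.4, -60.7, 114.7]
tcp_rot: [0.0, 0.989, 0.149, 0.001]
contact_force: [-0.2, -0.3, 0.1]
gripper_width: -0.1
finger_force: 0.0
t 4.0 pos [684.4 -60.7 114.7] yaw 0.299 z [ 0.001 -0.    -1.   ] F [-0.2 -0.3  0.1] grip -0.1
dp cm [-0.38 -0.09 -0.03]
rz -0.001
```

View pics/t2.png

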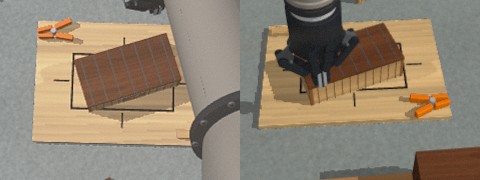

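```bash
cat > sh.py <<'E'
from h import *
P0=np.array([574.9,-6.4]); A0=-0.023
def one(n):
    im,W=cloud(n); m=(W[...,2]>60)&(W[...,2]<72)&(abs(W[...,0]-575)<120)&(abs(W[...,1]+6)<160)
    i=im.astype(int); m&=(i[...,0]-i[...,2]>18)
    m=cv2.morphologyEx(m.astype(np.uint8),cv2.MORPH_OPEN,np.ones((3,3)))>0
    return W[m][:,:2].astype(np.float32)
def fit(p):
    r=cv2.minAreaRect(p); b=cv2.boxPoints(r); e=[b[1]-b[0],b[2]-b[1]]
    # long axis = the one nearer world y
    L=max(e,key=lambda v:abs(v[1])/np.linalg.norm(v)); L=L*np.sign(L[1]); a=np.arctan2(-L[0],L[1])
    return np.array(r[0]),np.linalg.norm(e,axis=1),a
def rep(nm,p):
    if len(p)<50: print(nm,"few");return
    c,s,a=fit(p); d=c-P0; R=np.array([[np.cos(A0),np.sin(A0)],[-np.sin(A0),np.cos(A0)]])
    v=np.array([-np.sin(a),np.cos(a)]); h=s.max()/2
    print(nm,len(p),"c",c.round(1),"size",s.round(1),"yaw",round(float(a),3),"| err board dx,dy",(R@d).round(1),"dyaw",round(float(a-A0),3),"| Lend->c",(c+(h-90.5)*v).round(1),"Rend->c",(c-(h-90.5)*v).round(1))
t,s=one("top"),one("scene")
rep("top",t);rep("scene",s);rep("both",np.vstack([t,s]))
E
python3 sh.py
```

```text
top 4573 c [585.8 -12.9] size [182.3  95. ] yaw 0.307 | err board dx,dy [11.  -6.3] dyaw 0.33 | Lend->c [585.6 -12.3] Rend->c [586.  -13.5]
scene 2095 c [586.7  -9.9] size [182.1  96.9] yaw 0.302 | err board dx,dy [11.9 -3.2] dyaw 0.325 | Lend->c [586.5  -9.3] Rend->c [586.9 -10.4]
both 6668 c [586.6 -11.3] size [184.8  98. ] yaw 0.302 | err board dx,dy [11.8 -4.6] dyaw 0.325 | Lend->c [586.   -9.5] Rend->c [587.1 -13.1]
```

```bash
python3 -m handwheel '[{"rot":[0,0,0],"dp":[0,0,4],"claw":255},{"rot":[0,0,0],"dp":[0,0,4],"claw":255},{"rot":[0,0,0],"dp":[-0.8,0,0],"claw":255},{"rot":[0,0,0],"dp":[-0.8,0,0],"claw":255},{"rot":[0,0,0],"dp":[-0.4,0,0],"claw":255},{"rot":[0,0,0],"dp":[-0.4,0,0],"claw":255},{"rot":[0,0,0],"dp":[-0.4,0,0],"claw":255}]'
python3 -m handwheel '[{"rot":[0,0,0],"dp":[-0.4,0,0],"claw":255},{"rot":[0,0,0],"dp":[-0.4,0,0],"claw":255},{"rot":[0,0,0],"dp":[-0.4,0,0],"claw":255},{"rot":[0,0,0],"dp":[-0.4,0,0],"claw":255}]'
python3 sh.py
```

```text
t: 4.9
tool_pos: [658.8, -68.6, 38.0]
tcp_rot: [0.001, 0.989, 0.149, 0.003]
contact_force: [3.2, 0.2, 1.6]
gripper_width: 0.1
finger_force: 1.3
t: 5.3
tool_pos: [641.1, -73.0, 35.6]
tcp_rot: [0.0, 0.989, 0.149, 0.0]
contact_force: [3.1, -0.4, 2.2]
gripper_width: 0.4
finger_force: 1.4
top 4633 c [572.9 -12. ] size [181.7  94.4] yaw 0.151 | err board dx,dy [-1.9 -5.6] dyaw 0.174 | Lend->c [572.8 -11.6] Rend->c [573.  -12.3]
scene 2034 c [568.7  20.9] size [121.2  96.9] yaw 0.144 | err board dx,dy [-6.8 27.2] dyaw 0.167 | Lend->c [573.   -8.6] Rend->c [564.5  50.5]
both 6667 c [573.5 -10.5] size [184.5  96.9] yaw 0.148 | err board dx,dy [-1.3 -4.1] dyaw 0.171 | Lend->c [573.2  -8.7] Rend->c [573.8 -12.2]
```

```bash
python3 -m handwheel '[{"rot":[0,0,0],"dp":[1.5,0,0],"claw":255},{"rot":[0,0,0],"dp":[1.0,0,-3.5],"claw":255},{"rot":[0,0,0.15],"dp":[0,0,-4.5],"claw":255},{"rot":[0,0,0.03],"dp":[0,0,0],"claw":255}]'
python3 go.py 487.7 50 115 0.12
```

```text
t: 5.8
tool_pos: [668.1, -64.9, 120.9]
tcp_rot: [0.0, 0.998, 0.059, 0.004]
contact_force: [1.5, -0.0, -0.3]
gripper_width: 0.0
finger_force: 0.0
t 5.8 pos [668.1 -64.9 120.9] yaw 0.117 z [ 0.008 -0.    -1.   ] F [ 1.5 -0.  -0.3] grip 0.0
dp cm [-16.58 -13.52   0.44]
rz -0.003
```

```bash
python3 -m handwheel '[{"rot":[0,0,0],"dp":[-3.3,-2.7,0],"claw":255},{"rot":[0,0,0],"dp":[-3.3,-2.7,0],"claw":255},{"rot":[0,0,0],"dp":[-3.3,-2.7,0],"claw":255},{"rot":[0,0,0],"dp":[-3.3,-2.7,0],"claw":255},{"rot":[0,0,0],"dp":[-3.3,-2.7,0],"claw":255},{"rot":[0,0,0],"dp":[0,0,0],"claw":255},{"rot":[0,0,0],"dp":[0,0,0],"claw":255}]'
python3 go.py 487.7 50 35 0.12
```

```text
t: 6.5
tool_pos: [483.1, 48.9, 114.6]
tcp_rot: [0.0, 0.998, 0.061, -0.001]
contact_force: [1.2, 0.1, 0.5]
gripper_width: 0.0
finger_force: 0.0
t 6.5 pos [483.1  48.9 114.6] yaw 0.122 z [-0.003 -0.001 -1.   ] F [1.2 0.1 0.5] grip 0.0
dp cm [ 0.49 -0.06  7.96]
rz 0.002
```

```bash
python3 -m handwheel '[{"rot":[0,0,0],"dp":[0,0,4],"claw":255},{"rot":[0,0,0],"dp":[0,0,4],"claw":255},{"rot":[0,0,0],"dp":[1.0,0,0],"claw":255},{"rot":[0,0,0],"dp":[0.8,0,0],"claw":255},{"rot":[0,0,0],"dp":[0.4,0,0],"claw":255},{"rot":[0,0,0],"dp":[0.4,0,0],"claw":255},{"rot":[0,0,0],"dp":[0.4,0,0],"claw":255},{"rot":[0,0,0],"dp":[0.4,0,0],"claw":255}]'
python3 -m handwheel '[{"rot":[0,0,0],"dp":[0.2,0,0],"claw":255},{"rot":[0,0,0],"dp":[0,0,0],"claw":255}]'
python3 sh.py
```

```text
t: 7.3
tool_pos: [518.9, 53.1, 36.1]
tcp_rot: [0.0, 0.998, 0.06, 0.0]
contact_force: [-3.5, 0.4, 2.7]
gripper_width: -0.3
finger_force: 1.4
t: 7.5
tool_pos: [521.3, 53.2, 35.6]
tcp_rot: [0.0, 0.998, 0.06, 0.001]
contact_force: [-0.4, 0.2, 0.3]
gripper_width: -0.1
finger_force: 0.6
top 2196 c [583.  -51.7] size [103.9  95.2] yaw 0.036 | err board dx,dy [  9.2 -45.1] dyaw 0.059 | Lend->c [584.4 -90.2] Rend->c [581.7 -13.2]
scene 3895 c [582.2 -10. ] size [181.5  97.3] yaw 0.041 | err board dx,dy [ 7.3 -3.5] dyaw 0.064 | Lend->c [582.2  -9.8] Rend->c [582.2 -10.3]
both 6091 c [582.2 -11.4] size [184.3  97.3] yaw 0.041 | err board dx,dy [ 7.4 -4.8] dyaw 0.064 | Lend->c [582.2  -9.8] Rend->c [582.3 -13.1]
```

```bash
python3 -m handwheel '[{"rot":[0,0,0],"dp":[-1.5,0,0],"claw":255},{"rot":[0,0,0],"dp":[-1.0,0,-3.5],"claw":255},{"rot":[0,0,0.14],"dp":[0,0,-4.5],"claw":255},{"rot":[0,0,0],"dp":[0,0,0],"claw":255}]'
python3 sh.py
python3 go.py 660 -65 115 -0.023
```

```text
t: 8.0
tool_pos: [500.9, 50.6, 120.9]
tcp_rot: [-0.0, 1.0, -0.011, 0.007]
contact_force: [0.7, 0.7, 0.2]
gripper_width: -0.2
finger_force: 0.0
top 2293 c [583.  -53.6] size [99.8 95.2] yaw 0.041 | err board dx,dy [  9.2 -47. ] dyaw 0.064 | Lend->c [584.6 -94.2] Rend->c [581.3 -13.1]
scene 3865 c [582.  -10.3] size [181.5  97.2] yaw 0.042 | err board dx,dy [ 7.2 -3.7] dyaw 0.065 | Lend->c [582. -10.] Rend->c [582.  -10.5]
both 6158 c [582.  -11.5] size [184.   97.2] yaw 0.042 | err board dx,dy [ 7.3 -5. ] dyaw 0.065 | Lend->c [582. -10.] Rend->c [582.1 -13. ]
t 8.1 pos [497.4  49.9 116.6] yaw -0.02 z [ 0.004 -0.    -1.   ] F [ 0.2  1.  -1. ] grip -0.1
dp cm [16.48 11.17  0.24]
rz 0.003
```

```bash
python3 -m handwheel '[{"rot":[0,0,0],"dp":[3.3,2.3,0],"claw":255},{"rot":[0,0,0],"dp":[3.3,2.3,0],"claw":255},{"rot":[0,0,0],"dp":[3.3,2.3,0],"claw":255},{"rot":[0,0,0],"dp":[3.3,2.3,0],"claw":255},{"rot":[0,0,0],"dp":[3.3,2.0,0],"claw":255},{"rot":[0,0,0],"dp":[0,0,0],"claw":255},{"rot":[0,0,0],"dp":[0,0,0],"claw":255}]'
python3 sh.py
python3 go.py 631.5 -65 35 -0.023
```

```text
t: 8.8
tool_pos: [657.7, -65.8, 112.9]
tcp_rot: [-0.0, 1.0, -0.01, -0.002]
contact_force: [0.1, 0.8, -0.2]
gripper_width: 0.5
finger_force: 0.0
top 4506 c [581.  -12.7] size [181.6  95.2] yaw 0.04 | err board dx,dy [ 6.3 -6.2] dyaw 0.063 | Lend->c [581.  -12.4] Rend->c [581. -13.]
scene 2526 c [581.8 -10.2] size [182.   97.7] yaw 0.045 | err board dx,dy [ 7.  -3.7] dyaw 0.068 | Lend->c [581.8  -9.7] Rend->c [581.8 -10.7]
both 7032 c [581.8 -11.3] size [184.2  97.7] yaw 0.045 | err board dx,dy [ 7.  -4.7] dyaw 0.068 | Lend->c [581.8  -9.7] Rend->c [581.9 -12.9]
t 8.9 pos [657.1 -64.  113.9] yaw -0.018 z [-0.003  0.001 -1.   ] F [-0.2  0.9  0.6] grip -0.2
dp cm [-2.53  0.16  7.89]
rz 0.005
```

```bash
python3 -m handwheel '[{"rot":[0,0,0],"dp":[0,0,4],"claw":255},{"rot":[0,0,0],"dp":[0,0,4],"claw":255},{"rot":[0,0,0],"dp":[-0.7,0,0],"claw":255},{"rot":[0,0,0],"dp":[-0.4,0,0],"claw":255},{"rot":[0,0,0],"dp":[-0.4,0,0],"claw":255},{"rot":[0,0,0],"dp":[-0.4,0,0],"claw":255},{"rot":[0,0,0],"dp":[-0.4,0,0],"claw":255},{"rot":[0,0,0],"dp":[0,0,0],"claw":255}]'
python3 sh.py
python3 go.py 631.5 -65 35 -0.023
```

```text
t: 9.7
tool_pos: [637.1, -65.1, 37.3]
tcp_rot: [0.0, 1.0, -0.01, 0.002]
contact_force: [2.0, -0.9, 1.8]
gripper_width: -0.1
finger_force: 1.1
top 4230 c [578.7 -11. ] size [177.2  94.8] yaw 0.009 | err board dx,dy [ 3.9 -4.5] dyaw 0.032 | Lend->c [578.7 -12.9] Rend->c [578.7  -9.1]
scene 1955 c [579.2  28.4] size [105.9  96.4] yaw 0.016 | err board dx,dy [ 3.5 34.9] dyaw 0.039 | Lend->c [579.8  -9.1] Rend->c [578.6  66. ]
both 6185 c [579.5  -9. ] size [180.9  96.3] yaw 0.011 | err board dx,dy [ 4.6 -2.5] dyaw 0.034 | Lend->c [579.5  -9.1] Rend->c [579.5  -9. ]
t 9.8 pos [637.1 -65.   36.7] yaw -0.02 z [ 0.004 -0.    -1.   ] F [3.1 0.2 2.5] grip -0.1
dp cm [-0.56  0.02  0.16]
rz 0.003
```

```bash
python3 -m handwheel '[{"rot":[0,0,0],"dp":[-0.3,0,0],"claw":255},{"rot":[0,0,0],"dp":[-0.2,0,0],"claw":255},{"rot":[0,0,0],"dp":[0,0,0],"claw":255},{"rot":[0,0,0],"dp":[1.5,0,0],"claw":255},{"rot":[0,0,0],"dp":[1.0,0,-3.5],"claw":255},{"rot":[0,0,0],"dp":[0,0,-4.5],"claw":255},{"rot":[0,0,0],"dp":[0,0,0],"claw":255}]'
python3 sh.py
python3 - <<'E'
from h import *
im,W=cloud(); cv2.imwrite("pics/t3.png",cv2.resize(im[130:270,220:420,::-1],None,fx=4,fy=4,interpolation=cv2.INTER_CUBIC))
E
```

```text
t: 10.5
tool_pos: [658.7, -64.5, 120.7]
tcp_rot: [-0.0, 1.0, -0.01, 0.004]
contact_force: [1.2, 0.4, 0.4]
gripper_width: -0.1
finger_force: 0.0
top 4559 c [574.7 -10.5] size [ 95.1 181.2] yaw -0.03 | err board dx,dy [-0.1 -4.1] dyaw -0.007 | Lend->c [574.7 -10.4] Rend->c [574.7 -10.6]
scene 2455 c [575.6  -8.2] size [ 96.6 181.8] yaw -0.027 | err board dx,dy [ 0.7 -1.8] dyaw -0.004 | Lend->c [575.6  -7.8] Rend->c [575.6  -8.6]
both 7014 c [575.5  -9.2] size [ 96.9 183.8] yaw -0.027 | err board dx,dy [ 0.6 -2.8] dyaw -0.004 | Lend->c [575.5  -7.8] Rend->c [575.4 -10.5]
```

View pics/t3.png

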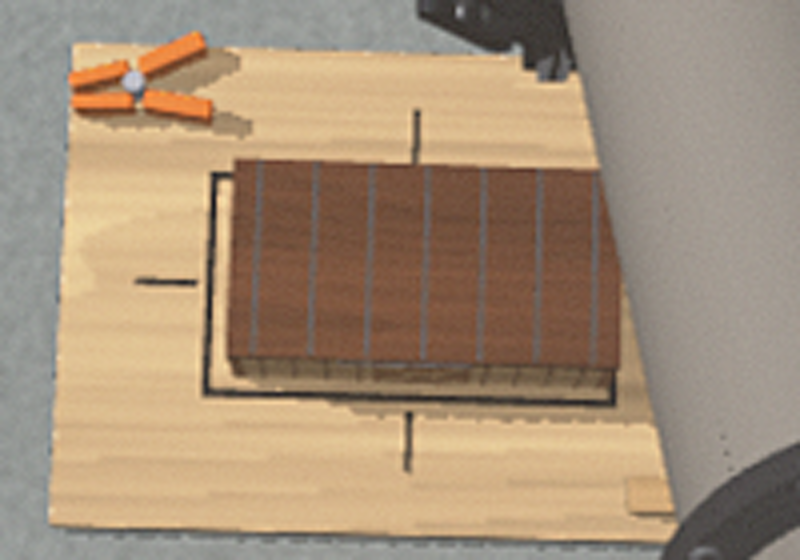

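The crop shows the shed square in the outline but too far right: the near base edge runs from (238,378) to (614,387), and the outline's near corners are at (206,393) and (614,402).

```bash
python3 - <<'E'
from h import *
P=lambda x,y: ray((x+.5)/4+220-.5,(y+.5)/4+130-.5,12)
for p in((238,378),(614,387),(206,393),(614,402)): print(P(*p).round(1))
E
python3 go.py 572 -150 115 -0.023
```

```text
[530.   77.5]
[ 526.6 -103.5]
[522.6  92.7]
[ 519.3 -103.4]
t 10.65 pos [653.8 -64.9 114.1] yaw -0.02 z [-0.004  0.    -1.   ] F [-0.9  0.9 -0.5] grip 0.2
dp cm [-8.01  8.68 -0.06]
rz 0.003
```

```bash
python3 - <<'E'
from h import *
P=lambda x,y,z: ray((x+.5)/4+220-.5,(y+.5)/4+130-.5,z)
for p in((229,357),(618,366),(235,159)): print(P(*p,67).round(1))
im,W=cloud("scene"); cv2.imwrite("pics/s3.png",cv2.resize(im[230:355,215:415,::-1],None,fx=4,fy=4,interpolation=cv2.INTER_CUBIC))
im,W=cloud("top"); g=im[210:232,268:285].mean(2).astype(int)
for r in (212,215,218): print(r,im[r,268:286].mean(1).astype(int))
for r in (222,223,224): print(r,im[r,268:286].mean(1).astype(int),im[r,366:380].mean(1).astype(int))
E
```

```text
[529.3  78.3]
[526.  -99.7]
[622.9  77. ]
212 [179 185 168  98  57 158 188 187 139  91  88  90  90  94  92 101  95  91]
215 [188 195 159  76  63 177 195 201 140  80  85  92  82  88  93  99  94  88]
218 [191 199 154  71  97 180 195 203 139  78  85  89  86  86  87  89  90  90]
222 [189 197 142  48 132 191 195 193 200 163  93  70  74  89  93  92  95  74] [ 77  80  77  79  69  63  64  61  92 137 146 143 143 144]
223 [187 195 140  50 129 180 190 186 192 168 110  72  74  89 101 102 103  85] [ 92 100  97  95  90  75  74  68 128 155 145 145 144 146]
224 [182 191 134  44 127 177 186 180 181 189 164 131 127 133 128 120 122 106] [ 90  93  94  85  76  74  73  55 127 146 140 144 142 142]
```

View pics/s3.png

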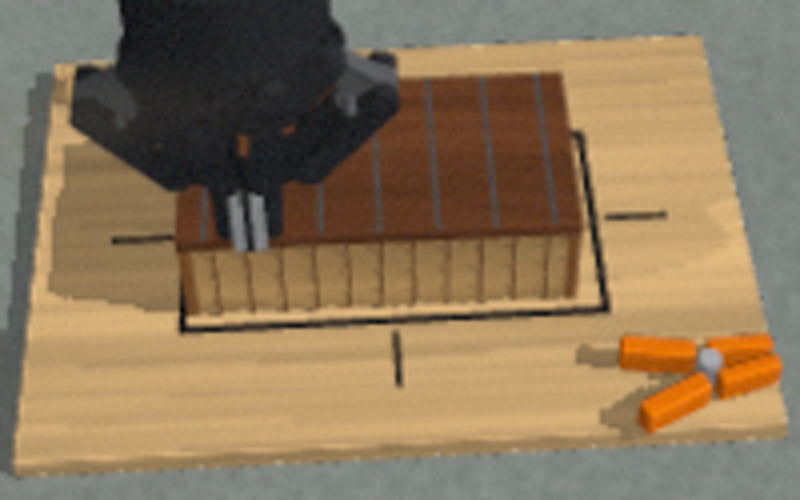

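```bash
python3 -m handwheel '[{"rot":[0,0,0],"dp":[-2.0,1.75,0],"claw":255},{"rot":[0,0,0],"dp":[-2.0,1.75,0],"claw":255},{"rot":[0,0,0],"dp":[-2.0,1.75,0],"claw":255},{"rot":[0,0,0],"dp":[-2.0,1.75,0],"claw":255},{"rot":[0,0,0],"dp":[0,0,4],"claw":255},{"rot":[0,0,0],"dp":[0,0,4],"claw":255},{"rot":[0,0,0],"dp":[0,0,0],"claw":255},{"rot":[0,0,0],"dp":[0,0,0],"claw":255}]'
python3 sh.py
python3 go.py 572.3 -116 35 -0.023
```

```text
t: 11.55
tool_pos: [573.0, -133.0, 34.3]
tcp_rot: [-0.0, 1.0, -0.01, -0.002]
contact_force: [0.5, -0.6, 0.0]
gripper_width: 0.2
finger_force: 0.0
top 4429 c [574.7 -10.9] size [ 95.3 181.7] yaw -0.026 | err board dx,dy [-0.1 -4.5] dyaw -0.003 | Lend->c [574.7 -10.6] Rend->c [574.7 -11.2]
scene 3700 c [575.3  -8.2] size [ 96.6 181.6] yaw -0.027 | err board dx,dy [ 0.4 -1.8] dyaw -0.004 | Lend->c [575.3  -7.9] Rend->c [575.3  -8.6]
both 8129 c [575.3  -9.6] size [ 96.6 184.3] yaw -0.027 | err board dx,dy [ 0.4 -3.2] dyaw -0.004 | Lend->c [575.3  -7.9] Rend->c [575.2 -11.2]
t 11.65 pos [ 575.5 -133.4   36.8] yaw -0.02 z [ 0.002 -0.    -1.   ] F [ 0.3 -0.4  1. ] grip -0.1
dp cm [-0.36 -1.73  0.18]
rz 0.003
```

```bash
python3 -m handwheel '[{"rot":[0,0,0],"dp":[-0.15,-0.8,0],"claw":255},{"rot":[0,0,0],"dp":[0,-0.4,0],"claw":255},{"rot":[0,0,0],"dp":[0,-0.3,0],"claw":255},{"rot":[0,0,0],"dp":[0,-0.3,0],"claw":255},{"rot":[0,0,0],"dp":[0,-0.2,0],"claw":255},{"rot":[0,0,0],"dp":[0,0,0],"claw":255}]'
python3 sh.py
python3 go.py 572.3 -116 35 -0.023
```

```text
t: 12.25
tool_pos: [573.2, -113.7, 35.5]
tcp_rot: [0.0, 1.0, -0.01, 0.0]
contact_force: [0.1, -0.3, 0.5]
gripper_width: -0.1
finger_force: 0.2
top 4184 c [574.5 -10.6] size [ 95.8 181.3] yaw -0.03 | err board dx,dy [-0.3 -4.2] dyaw -0.007 | Lend->c [574.5 -10.5] Rend->c [574.5 -10.8]
scene 3508 c [575.3  -8.7] size [ 97.5 182.7] yaw -0.026 | err board dx,dy [ 0.5 -2.3] dyaw -0.003 | Lend->c [575.3  -7.8] Rend->c [575.3  -9.5]
both 7692 c [575.3  -9.2] size [ 97.5 183.8] yaw -0.026 | err board dx,dy [ 0.5 -2.8] dyaw -0.003 | Lend->c [575.3  -7.8] Rend->c [575.3 -10.6]
t 12.35 pos [ 573.1 -113.7   35.3] yaw -0.02 z [ 0. -0. -1.] F [ 0.4 -0.6  1.1] grip 0.1
dp cm [-0.08  0.24  0.03]
rz 0.003
```

```bash
python3 -m handwheel '[{"rot":[0,0,0],"dp":[0,-0.2,0],"claw":255},{"rot":[0,0,0],"dp":[0,-0.2,0],"claw":255},{"rot":[0,0,0],"dp":[0,-0.1,0],"claw":255},{"rot":[0,0,0],"dp":[0,0,0],"claw":255}]'
python3 sh.py
python3 go.py 572.3 -116 35 -0.023
```

```text
t: 12.75
tool_pos: [573.1, -108.5, 35.3]
tcp_rot: [0.0, 1.0, -0.01, -0.0]
contact_force: [0.4, -2.6, 1.2]
gripper_width: -0.2
finger_force: 1.1
top 4173 c [574.5  -5.3] size [ 94.5 180.9] yaw -0.026 | err board dx,dy [-0.4  1.1] dyaw -0.003 | Lend->c [574.5  -5.3] Rend->c [574.5  -5.2]
scene 3492 c [575.   -2.8] size [ 97.6 181.4] yaw -0.025 | err board dx,dy [0.  3.6] dyaw -0.002 | Lend->c [575.   -2.6] Rend->c [575.   -2.9]
both 7665 c [575.1  -3.8] size [ 97.7 183.1] yaw -0.019 | err board dx,dy [0.1 2.6] dyaw 0.004 | Lend->c [575.1  -2.8] Rend->c [575.1  -4.9]
t 12.85 pos [ 573.2 -108.6   35.3] yaw -0.02 z [ 0. -0. -1.] F [-0.  -2.3  1. ] grip 0.1
dp cm [-0.07  0.75  0.03]
rz 0.003
```

```bash
python3 -m handwheel '[{"rot":[0,0,0],"dp":[0,1.5,0],"claw":255},{"rot":[0,0,0],"dp":[0,1.0,-3.5],"claw":255},{"rot":[0,0,0],"dp":[0,0,-4.5],"claw":255},{"rot":[0,0,0.1],"dp":[0,0,-4],"claw":255},{"rot":[0,0,0.04],"dp":[0,0,0],"claw":0},{"rot":[0,0,0],"dp":[0,0,0],"claw":0}]'
python3 go.py 460.3 351.6 150 -0.161
```

```text
t: 13.45
tool_pos: [573.3, -133.9, 156.7]
tcp_rot: [0.0, 0.997, -0.08, 0.001]
contact_force: [-0.2, -0.1, -0.2]
gripper_width: 28.5
finger_force: 0.0
t 13.45 pos [ 573.3 -133.9  156.7] yaw -0.16 z [ 0.002 -0.    -1.   ] F [-0.2 -0.1 -0.2] grip 28.5
dp cm [-18.91 -46.13   0.62]
rz 0.001
```

12 rows of (-1.58,-3.84).

```bash
python3 -m handwheel '[{"rot":[0,0,0],"dp":[-1.58,-3.84,0],"claw":0},{"rot":[0,0,0],"dp":[-1.58,-3.84,0],"claw":0},{"rot":[0,0,0],"dp":[-1.58,-3.84,0],"claw":0},{"rot":[0,0,0],"dp":[-1.58,-3.84,0],"claw":0},{"rot":[0,0,0],"dp":[-1.58,-3.84,0],"claw":0},{"rot":[0,0,0],"dp":[-1.58,-3.84,0],"claw":0}]'
python3 -m handwheel '[{"rot":[0,0,0],"dp":[-1.58,-3.84,0],"claw":0},{"rot":[0,0,0],"dp":[-1.58,-3.84,0],"claw":0},{"rot":[0,0,0],"dp":[-1.58,-3.84,0],"claw":0},{"rot":[0,0,0],"dp":[-1.58,-3.84,0],"claw":0},{"rot":[0,0,0],"dp":[-1.58,-3.84,0],"claw":0},{"rot":[0,0,0],"dp":[-1.58,-3.84,0],"claw":0},{"rot":[0,0,0],"dp":[0,0,0],"claw":0},{"rot":[0,0,0],"dp":[0,0,0],"claw":0}]'
python3 go.py 460.3 351.6 8 -0.161
python3 sh.py
python3 - <<'E'
from h import *
im,W=cloud("scene"); a=im[230:355,215:415,::-1]; im,W=cloud(); b=im[135:260,220:420,::-1]
cv2.imwrite("pics/c4.png",cv2.resize(np.vstack([a,b]),None,fx=4,fy=2.4,interpolation=cv2.INTER_CUBIC))
L=cv2.cvtColor(im,cv2.COLOR_RGB2GRAY)
for r in (221,222,223,224,225): print(r,L[r,266:284],L[r,366:382])
E
```

```text
t: 14.05
tool_pos: [514.2, 110.1, 153.9]
tcp_rot: [0.0, 0.997, -0.08, -0.001]
contact_force: [1.1, -0.5, 0.9]
gripper_width: 85.5
finger_force: 0.0
t: 14.85
tool_pos: [457.6, 352.0, 153.7]
tcp_rot: [0.001, 0.997, -0.078, -0.001]
contact_force: [0.5, -0.6, -0.6]
gripper_width: 85.3
finger_force: 0.0
t 14.85 pos [457.6 352.  153.7] yaw -0.156 z [-0.003 -0.001 -1.   ] F [ 0.5 -0.6 -0.6] grip 85.3
dp cm [ 0.31 -0.03 14.57]
rz 0.005
top 4677 c [574.2  -5.6] size [ 95.3 181.7] yaw -0.025 | err board dx,dy [-0.7  0.8] dyaw -0.002 | Lend->c [574.3  -5.3] Rend->c [574.2  -6. ]
scene 3773 c [574.6  -2.8] size [ 97.8 181.3] yaw -0.025 | err board dx,dy [-0.3  3.6] dyaw -0.002 | Lend->c [574.7  -2.6] Rend->c [574.6  -2.9]
both 8450 c [574.6  -4.3] size [ 97.8 184.4] yaw -0.025 | err board dx,dy [-0.3  2.1] dyaw -0.002 | Lend->c [574.7  -2.6] Rend->c [574.6  -6. ]
221 [203 202 205 214 149  52 109 202 182  99  69  81  92  97 102 101  79  87] [ 85  86  83  85  85  90  68  47 132 157 147 147 149 145 144 147]
222 [197 199 199 210 146  50 141 204 184 110  62  72  95  97  99  96  79  86] [ 86  77  68  65  63  87  74  49 135 156 151 153 149 150 153 152]
223 [194 193 195 206 139  53 132 194 210 151  79  74  93 104 105 104  96  87] [103  99  82  76  83 121  92  46 131 154 154 152 151 153 151 151]
224 [188 190 191 200 137  49 131 188 199 183 150 136 128 124 126 126 125 122] [ 96  89  79  74 117 133  90  44 133 157 148 148 152 148 150 148]
225 [191 191 194 199 129  41 128 180 193 190 195 198 173 152 154 153 155 157] [ 89  79  75  76 134 141  85  46 125 149 144 142 143 142 144 144]
```

View pics/c4.png

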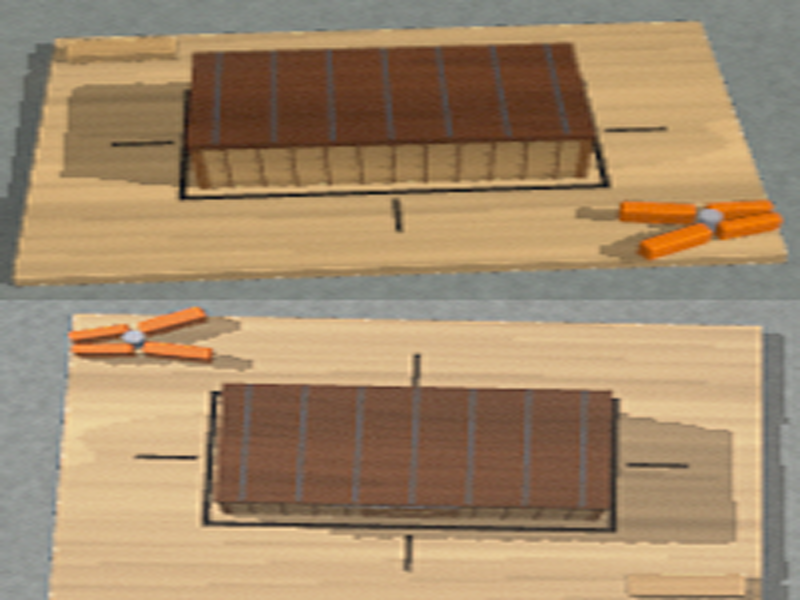

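Both views now show even margins: about 8 mm from line centre to wall at the left end, 6–7 mm at the right, and about 8.5 mm on the long sides. The shed is centred, so next I grip the block at top px (131,257), the only grey cube on the table.

```bash
python3 -m handwheel '[{"rot":[0,0,0],"dp":[0.3,0,4],"claw":0},{"rot":[0,0,0],"dp":[0,0,4],"claw":0},{"rot":[0,0,0],"dp":[0,0,3],"claw":0},{"rot":[0,0,0],"dp":[0,0,2],"claw":0},{"rot":[0,0,0],"dp":[0,0,1.1],"claw":0},{"rot":[0,0,0],"dp":[0,0,0],"claw":0}]'
python3 go.py 460.3 351.6 8 -0.161
python3 -m handwheel '[{"rot":[0,0,0],"dp":[0,0,0],"claw":255},{"rot":[0,0,0],"dp":[0,0,0],"claw":255},{"rot":[0,0,0],"dp":[0,0,0],"claw":255},{"rot":[0,0,0],"dp":[0,0,0],"claw":255},{"rot":[0,0,0],"dp":[0,0,0],"claw":255},{"rot":[0,0,0],"dp":[0,0,0],"claw":255}]' 50
```

```text
t: 15.65
tool_pos: [461.6, 349.5, 12.9]
tcp_rot: [0.001, 0.997, -0.081, -0.001]
contact_force: [-0.1, -0.6, 0.1]
gripper_width: 85.3
finger_force: 0.0
t 15.65 pos [461.6 349.5  12.9] yaw -0.161 z [-0.002 -0.002 -1.   ] F [-0.1 -0.6  0.1] grip 85.3
dp cm [-0.16 -0.19  0.49]
rz -0.0
t: 16.25
tool_pos: [463.5, 353.7, 16.4]
tcp_rot: [-0.002, 0.997, -0.08, 0.002]
contact_force: [0.1, 2.4, 7.1]
gripper_width: 43.2
finger_force: 53.6
```

```bash
python3 go.py 463 353 8
python3 -m handwheel '[{"rot":[0,0,0],"dp":[0,0,-1],"claw":255},{"rot":[0,0,0],"dp":[0,0,-3],"claw":255},{"rot":[0,0,0],"dp":[0,0,-4],"claw":255},{"rot":[0,0,0],"dp":[0,0,-4],"claw":255},{"rot":[0,0,0],"dp":[0,0,-1],"claw":255},{"rot":[0,0,0],"dp":[0,0,0],"claw":255}]'
python3 go.py 574.5 -5.5 145 -0.023
python3 - <<'E'
from h import *
im,W=cloud("scene"); cv2.imwrite("pics/s5.png",cv2.resize(im[100:280,400:600,::-1],None,fx=3,fy=3))
E
```

```text
t 16.25 pos [463.5 353.7  16.4] yaw -0.16 z [ 0.004  0.004 -1.   ] F [0.1 2.4 7.1] grip 43.2
dp cm [-0.04  0.08  0.84]
t: 16.85
tool_pos: [462.1, 350.8, 144.9]
tcp_rot: [-0.0, 0.997, -0.08, 0.001]
contact_force: [0.1, 0.2, -6.7]
gripper_width: 43.0
finger_force: 53.2
t 16.85 pos [462.1 350.8 144.9] yaw -0.161 z [ 0.001 -0.    -1.   ] F [ 0.1  0.2 -6.7] grip 43.0
dp cm [1.679e+01 3.337e+01 1.000e-02]
rz -0.138
```

View pics/s5.png

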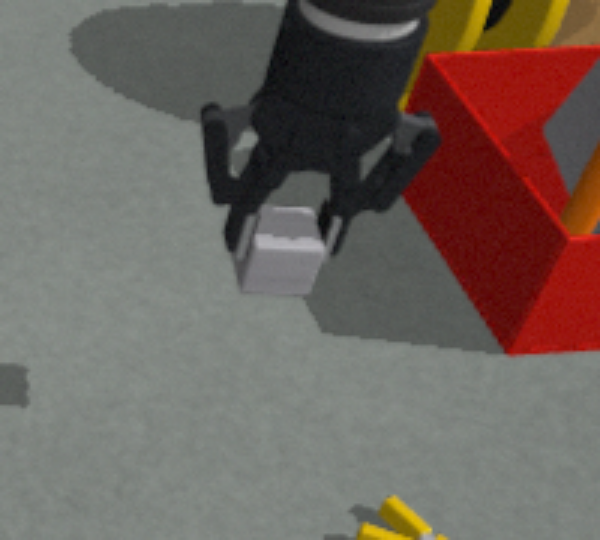

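```bash
python3 -m handwheel '[{"rot":[0,0,0],"dp":[1.4,2.78,0],"claw":255},{"rot":[0,0,0],"dp":[1.4,2.78,0],"claw":255},{"rot":[0,0,0],"dp":[1.4,2.78,0],"claw":255},{"rot":[0,0,0],"dp":[1.4,2.78,0],"claw":255},{"rot":[0,0,0],"dp":[1.4,2.78,0],"claw":255},{"rot":[0,0,0],"dp":[1.4,2.78,0],"claw":255}]'
python3 -m handwheel '[{"rot":[0,0,0],"dp":[1.4,2.78,0],"claw":255},{"rot":[0,0,0],"dp":[1.4,2.78,0],"claw":255},{"rot":[0,0,0],"dp":[1.4,2.78,0],"claw":255},{"rot":[0,0,0],"dp":[1.4,2.78,0],"claw":255},{"rot":[0,0,0],"dp":[1.4,2.78,0],"claw":255},{"rot":[0,0,0],"dp":[1.4,2.78,0],"claw":255},{"rot":[0,0,-0.14],"dp":[0,0,0],"claw":255},{"rot":[0,0,0],"dp":[0,0,0],"claw":255}]'
python3 go.py 574.5 -5.5 90 -0.023
python3 - <<'E'
from h import *
im,W=cloud("scene"); s=readout.observe()["tool_pos"]
i=im.astype(int); m=(W[...,2]>70)&(W[...,2]<200)&(np.ptp(i,2)<25)&(im.mean(2)>110)&(abs(W[...,0]-575)<60)&(abs(W[...,1])<60)
P=W[m]; print(s,m.sum(),np.percentile(P,[1,5,50,95,99],axis=0).round(1))
E
```

```text
t: 17.5
tool_pos: [516.0, 170.6, 140.8]
tcp_rot: [0.002, 0.997, -0.08, -0.003]
contact_force: [0.1, 0.2, -6.2]
gripper_width: 43.0
finger_force: 53.2
t: 18.3
tool_pos: [572.1, -6.6, 140.7]
tcp_rot: [0.0, 1.0, -0.011, -0.003]
contact_force: [0.3, 0.8, -6.7]
gripper_width: 43.0
finger_force: 53.3
t 18.3 pos [572.1  -6.6 140.7] yaw -0.023 z [-0.007 -0.    -1.   ] F [ 0.3  0.8 -6.7] grip 43.0
dp cm [ 0.27 -0.11  5.07]
rz 0.0
[572.24494032  -4.95745337 141.27234898] 859 [[551.8 -32.4 129.4]
 [555.1 -26.1 133.2]
 [588.   -5.8 164.9]
 [593.1  15.  167.8]
 [593.9  20.6 178. ]]
```

```bash
python3 -m handwheel '[{"rot":[0,0,0],"dp":[0.25,0,2],"claw":255},{"rot":[0,0,0],"dp":[0,0,2],"claw":255},{"rot":[0,0,0],"dp":[0,0,1],"claw":255},{"rot":[0,0,0],"dp":[0,0,0.2],"claw":255},{"rot":[0,0,0],"dp":[0,0,0],"claw":255},{"rot":[0,0,0],"dp":[0,0,0],"claw":255}]'
python3 -m handwheel '[{"rot":[0,0,0],"dp":[0,0,0.2],"claw":255},{"rot":[0,0,0],"dp":[0,0,0.1],"claw":255},{"rot":[0,0,0],"dp":[0,0,0],"claw":255}]'
python3 go.py 574.5 -5.5 80 -0.023
```

```text
t: 18.95
tool_pos: [577.8, -4.6, 93.1]
tcp_rot: [0.0, 1.0, -0.01, 0.001]
contact_force: [0.1, 0.3, -5.5]
gripper_width: 43.0
finger_force: 53.2
t: 19.25
tool_pos: [577.1, -5.1, 89.5]
tcp_rot: [0.0, 1.0, -0.01, 0.0]
contact_force: [0.4, -0.8, -5.6]
gripper_width: 43.0
finger_force: 53.3
t 19.25 pos [577.1  -5.1  89.5] yaw -0.02 z [ 0. -0. -1.] F [ 0.4 -0.8 -5.6] grip 43.0
dp cm [-0.26  0.05  0.95]
rz 0.003
```

```bash
python3 -m handwheel '[{"rot":[0,0,0],"dp":[-0.25,0,0.2],"claw":255},{"rot":[0,0,0],"dp":[0,0,0.1],"claw":255},{"rot":[0,0,0],"dp":[0,0,0.1],"claw":255},{"rot":[0,0,0],"dp":[0,0,0],"claw":255}]'
python3 -m handwheel '[{"rot":[0,0,0],"dp":[0,0,0.1],"claw":255},{"rot":[0,0,0],"dp":[0,0,0.1],"claw":255},{"rot":[0,0,0],"dp":[0,0,0],"claw":255}]'
python3 sh.py | cut -c1-130
```

```text
t: 19.65
tool_pos: [574.5, -5.0, 85.1]
tcp_rot: [0.0, 1.0, -0.01, -0.0]
contact_force: [0.4, -0.4, -5.9]
gripper_width: 43.0
finger_force: 53.3
t: 19.95
tool_pos: [574.7, -5.0, 83.6]
tcp_rot: [0.0, 1.0, -0.01, 0.0]
contact_force: [-0.0, -0.7, -3.7]
gripper_width: 43.1
finger_force: 53.5
top 1291 c [575.5  40.9] size [94.6 88.5] yaw -0.021 | err board dx,dy [-0.5 47.3] dyaw 0.002 | Lend->c [574.6  -2.3] Rend->c [576
scene 2944 c [575.3  -2.9] size [ 96.4 181.8] yaw -0.032 | err board dx,dy [0.3 3.5] dyaw -0.009 | Lend->c [575.3  -2.5] Rend->c [
both 4235 c [575.1  -2.8] size [ 96.6 182. ] yaw -0.027 | err board dx,dy [0.1 3.6] dyaw -0.004 | Lend->c [575.1  -2.3] Rend->c [5
```

```bash
python3 -m handwheel '[{"rot":[0,0,0],"dp":[0,0,0.1],"claw":255},{"rot":[0,0,0],"dp":[0,0,0],"claw":255},{"rot":[0,0,0],"dp":[0,0,0],"claw":255}]'
```

```text
t: 20.35
tool_pos: [574.8, -4.9, 83.5]
tcp_rot: [0.0, 1.0, -0.01, 0.0]
contact_force: [-4.2, -0.9, 5.3]
gripper_width: 43.3
finger_force: 54.6
```

```bash
python3 -m handwheel '[{"rot":[0,0,0],"dp":[0,0,-0.08],"claw":255},{"rot":[0,0,0],"dp":[0,0,0],"claw":110},{"rot":[0,0,0],"dp":[0,0,0],"claw":80},{"rot":[0,0,0],"dp":[0,0,0],"claw":40},{"rot":[0,0,0],"dp":[0,0,0],"claw":0},{"rot":[0,0,0],"dp":[0,0,0],"claw":0}]'
python3 -m handwheel '[{"rot":[0,0,0],"dp":[0,0,-1],"claw":0},{"rot":[0,0,0],"dp":[0,0,-2],"claw":0},{"rot":[0,0,0],"dp":[0,0,-4],"claw":0},{"rot":[0,0,0],"dp":[0,0,-4],"claw":0},{"rot":[0,0,0],"dp":[0,0,-4],"claw":0}]'
python3 -m handwheel '[{"rot":[0,0,0],"dp":[0,-4,0],"claw":0},{"rot":[0,0,0],"dp":[0,-4,0],"claw":0},{"rot":[0,0,0],"dp":[0,-4,0],"claw":0},{"rot":[0,0,0],"dp":[0,-4,0],"claw":0},{"rot":[0,0,0],"dp":[0,-4,0],"claw":0},{"rot":[0,0,0],"dp":[0,-4,0],"claw":0},{"rot":[0,0,0],"dp":[0,-4,0],"claw":0},{"rot":[0,0,0],"dp":[0,0,0],"claw":0}]'
python3 sh.py
python3 - <<'E'
from h import *
im,W=cloud(); m=win(W,290,370,150,240,95,112); c,s,a,b=rect(m,107); print("block",c,s,a)
im2,_=cloud("scene"); cv2.imwrite("pics/f.png",np.vstack([cv2.resize(im2[225:350,215:415,::-1],None,fx=3,fy=2.2),cv2.resize(im[135:260,220:420,::-1],None,fx=3,fy=2.2)]))
E
```

```text
t: 20.95
tool_pos: [574.8, -4.9, 83.1]
tcp_rot: [0.0, 1.0, -0.01, 0.0]
contact_force: [-0.3, -0.7, -0.4]
gripper_width: 85.2
finger_force: 0.0
t: 21.45
tool_pos: [574.4, -4.8, 235.4]
tcp_rot: [0.0, 1.0, -0.01, 0.0]
contact_force: [-0.4, -0.4, 0.2]
gripper_width: 85.4
finger_force: 0.0
t: 22.25
tool_pos: [577.7, 283.5, 234.1]
tcp_rot: [-0.003, 1.0, -0.005, -0.0]
contact_force: [-0.2, 0.6, 0.8]
gripper_width: 85.4
finger_force: 0.0
top 3923 c [574.5  -5.8] size [ 95.2 182. ] yaw -0.027 | err board dx,dy [-0.4  0.6] dyaw -0.004 | Lend->c [574.5  -5.3] Rend->c [574.5  -6.3]
scene 3093 c [575.3  -2.9] size [ 97.1 181.6] yaw -0.028 | err board dx,dy [0.3 3.5] dyaw -0.005 | Lend->c [575.3  -2.6] Rend->c [575.3  -3.2]
both 7016 c [575.   -4.3] size [ 97.  184.8] yaw -0.032 | err board dx,dy [0.1 2.1] dyaw -0.009 | Lend->c [575.1  -2.5] Rend->c [575.   -6.2]
block [570.36865234  -5.36028671] [42.720252990722656, 43.7800178527832] -1.5650592
```

View pics/f.png

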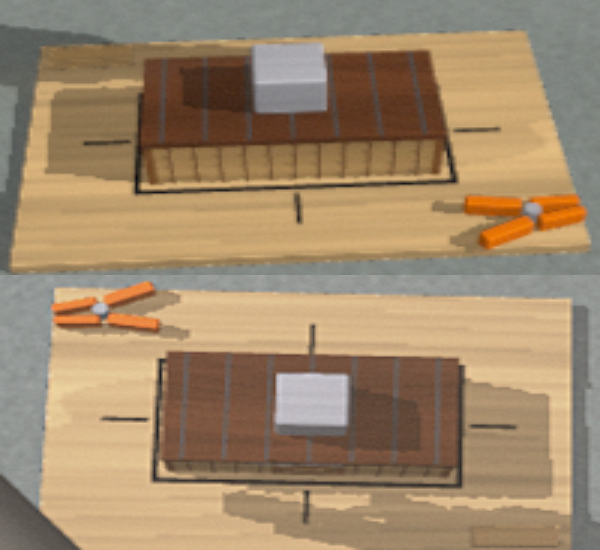

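The block sits within about 4 mm of the roof's middle, the shed is centred in the outline, and the clamp and offcut are where they were. I'm handing in the job.

```bash
python3 -c "
from plant import job; print(job.sign_off())"
```

```text
the job is handed in; nothing more can be done
None
```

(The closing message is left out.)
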